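# Lock the stone saw's carriage and hold its hood open

### The arm

A 6-joint arm with a two-finger parallel gripper is mounted at the origin on the work surface. World frame = base frame: x ahead of the robot, y to its left, z up, the work surface at z = 0. Lengths are in m, angles in rad, forces in N, time in s.
With the tool pointing down it reaches from about 0.35 to 0.975 m from the base axis. Payload 7.1 kg.
Tool frame: the origin (TCP) lies on the centre line of the jaws, within the pads' length; the fingertips stand 22 mm ahead of it and the grasp point (between the pads) lies 3 mm ahead of it; z points along the fingers, y is the line along which they close (so a half turn about z gives the same grasp; the last joint's range is limited). The gripper opens to 88 mm and grips with 3 to 60 N. Pads are 20 mm wide; open, the fingers measure 115 mm over their backs; the gripper's body (75 mm by 178 mm) begins 61 mm behind the grasp point.
Start: joints at [-1.244, 0.423, 1.63, -0, 1.089, -0.019], TCP at [0.212, -0.588, 0.245] pointing down, gripper open.
Joint ranges: [-3, 3], [-0.9, 2.11], [0.09, 2.58], [-1.31, 4.45], [0.11, 2.69], [-2.54, 2.54]. Speed limits (rad/s): [2.39, 2.39, 3.01, 3.14, 3.14, 3.14].

### API

Orientations are given as a unit quaternion [x, y, z, w].
In Python, from workcell import arm, cams, sign_off gives the robot as it stands.
- The arm moves only by the shell command python3 -m pendant 'ROWS' [OPENING]. ROWS is JSON, a list that holds one entry, the list of rows, each a list of 6 numbers: the shift along the tool's x, y, z in units of 0.2 m (1.0 is 0.2 m), then the turn, a rotation vector about the tool's x, y, z in units of 2 pi rad (1.0 is 2 pi rad). In form: [[[dx, dy, dz, wx, wy, wz], ...]]. A call has 1 to 20 rows; each row is the pose to reach, as a shift and turn from the pose commanded when the call began, along the tool's axes at that moment, turning the shorter way round; what a row does not reach only later rows make up. A row lasts 1/10 s, in which the tool goes at most 50 mm and 8.59 degrees, less where a joint would pass 70% of its speed; a pose out of reach is approached as far as the arm can. A call with a number of a shift or a turn outside -1 to 1 is refused whole. A call with a gripper value outside its range is refused whole. OPENING is the opening, from -1 (shut) to 1 (fully open), set as the call begins (- or left out, the last holds). The fingers move at their own pace and stop on an object; the grip force is fixed at half the most. Time passes only in rows, so rows that repeat a pose let the fingers close. It gives the time, the measured TCP pose, the force, the opening and the grip force at its end, in the units of the state.
- arm.get_state(): the state, without advancing time (a new reading comes with each control period).
- cams.grab_frame(name): name is "side" or "top"; returns the picture (384x512x3 uint8, red, green, blue); there is no depth.
- cams.camera_info(name): a dict with "fx", "fy", "cx", "cy" (pixels), "world_from_camera" (4x4, takes a point from camera to world coordinates). Camera axes: x right, y up, looking along -z (the intrinsics and any distortion apply to the point x, -y, -z); pixel columns grow to the right and rows downward; lengths in m; the calibration is good to about 2 mm. A picture is of the moment at which its call begins. camera_info takes no time and is no camera call.
- sign_off(): hands the job in; it is judged then, once.
The state is a dict: "time_s": time; "joint_pos": joint angles; "joint_velocities": joint speeds; "joint_efforts": joint torques, N m; "tcp_pos": TCP position; "ee_rot": TCP orientation; "ft_force": force on the tool from outside, world axes, zero at the start; "wrist_torque": the same for the moment, N m; "gripper_width": finger opening in m; "finger_force": force on a finger pad.
Only numpy, scipy, OpenCV 4.12 (cv2) and the standard library are available. Lean on these libraries where they do the work, as an engineer would, in place of code of your own. Each camera call takes 0.05 s, during which the arm holds its last target. There are 200 camera calls.

### The job

The blade of the small stone saw is to be inspected: first swing the open latch strap on the carriage over until it lies fully down on its staple, and only then lift the white hood by its bar handle to 50 degrees. The hood falls shut if let go, so finish while still holding it steady at 50 degrees with the gripper, the latch still down. Leave the stones, the tools and the jar around it where they are.

Things in the scene. Friction and masses are not known exactly. Their poses are not given: they have to be found in the camera images.
- saw: Fixed bench-top stone saw: green housing, steel deck 300 x 440 mm, deck top 110 mm above the table. Origin: centre of its underside. x points from its front (robot side) to its back, y to its left, z up; turned up to 0.3 rad. Left half: the white hood, shut at the start, over saw-frame x -80 to 130, y 5 to 195 mm, top at 162 mm. Right half: aluminium carriage with staple, and the latch behind it.
- staple (a point): Wire staple on the right-hand carriage block, 15 mm wide; the point is its foot, saw frame (-40, -100, 140) mm, and it rises 23 mm. The fixed aluminium carriage spans saw-frame x -85 to 15, y -165 to -35 mm, top at 140 mm; a jaw along its right edge rises to 162 mm. The latch slot goes over the staple.
- hood (a joint): Hood angle, rad: 0 shut, growing as its front edge rises (50 degrees = 0.873), stop at 1.25. It turns about a level line along the saw's y axis at its back edge. It weighs 0.4 to 0.75 kg and falls shut by its weight from any angle; lifting it at the bar takes 2 to 4 N.
- hood_hinge (a point): Point on the hood's hinge line, at the middle of the hood, at saw frame (130, 100, 112) mm. Does not move with the hood.
- hood_bar (a point): Middle of the hood's handle: round steel bar 12 mm thick along the saw's y axis, 98 mm free between its posts, near the hood's front edge, centre 36 mm above the hood's top. Moves with the hood; shut, it lies 185 mm in front of and 86 mm above hood_hinge. The bar can turn between fingers that pinch it from above.
- latch (a joint): Latch strap angle, rad: 0 lying level, fully down with its slot over the staple; pi/2 upright; starts at 1.3 to 1.9 (above pi/2 it leans back), stop at 2.0. It turns about a level line along the saw's y axis and closes towards the saw's front and down. Friction keeps it at any angle; about 0.5 N at its tip moves it.
- latch_pivot (a point): Middle of the latch's pivot line, at saw frame (45, -100, 150) mm. Does not move.
- latch_tab (a point): Upper face of the solid tab at the strap's free end, 117 mm from the pivot. The strap is flat steel, 24 mm wide, 6 mm thick, reaching 132 mm from the pivot; slot 68 to 102 mm, tab 102 to 132 mm from the pivot. Moves with the latch; fully down it lies 117 mm in front of and 3 mm above the pivot.
- chip: A broken reddish stone about 46 x 40 x 27 mm lying loose on the saw's deck in front of the hood. Bystander. Origin: centre of its underside.
- offcut: A pale sawn stone plate 34 x 56 x 12 mm lying loose on the deck in front of the carriage. Bystander. Origin: centre of its underside.
- boulder: A dark rock about 115 x 95 x 75 mm on the table left of the saw. Bystander. Origin: centre of its underside.
- cobble: A sandy rock about 85 x 70 x 50 mm on the table right of the saw. Bystander. Origin: centre of its underside.
- slab: A flat grey stone about 130 x 100 x 24 mm on the table right of the saw. Bystander. Origin: centre of its underside.
- hammer: A hammer 270 mm long lying on the table, right front. Bystander. Origin: the middle of its underside.
- brush: A brush 180 mm long lying on the table left of the saw. Bystander. Origin: the middle of its underside.
- jar: A closed jar, 64 mm across and 100 mm high, on the table left of the saw. Bystander. Origin: centre of its underside.

How it is judged:
On the way, in this order (a step that is already met when the one before it is completed fails the run):
1. the latch lies fully down on its staple while the hood is still shut (value of joint latch below 0.08 rad and value of joint hood below 0.1 rad), for 0.3 s.
2. the hood is lifted to about 50 degrees with the gripper, the latch still down (value of joint latch below 0.08 rad and value of joint hood between 0.768 and 0.978 rad and contact force between the fingers and hood above 0.5 N), for 0.2 s.
At the end, for the whole second after the job is handed in: The latch is down within 0.08 rad, and the hood stands still at 50 degrees, 6 degrees either way, carried by the fingers of the gripper (over 0.5 N), no loose stone wedged against it (all of step 2 and velocity of joint hood between -0.05 and 0.05 rad/s and contact force between hood and chip below 0.2 N and contact force between hood and offcut below 0.2 N); the arm keeps its last pose, push and grip.
It fails at once if the hood is raised before the latch is down (value of joint each of hood, latch above 0.15 rad).
It fails at once if a stone, a tool or the jar is displaced by more than 30 mm (distance of any of chip, offcut, boulder, cobble, slab, hammer, brush, jar from where it was at the start of the episode above 0.03 m).
It also fails if it takes over 54 s, if anything falls off the work surface, if the arm or the gripper's body presses on something with over 40 N, if the wrist force passes 120 N, or if a joint passes its speed limit or range.

## Working session

There is one attempt and no reset: what is moved stays moved. The work goes in short steps, Python scripts to look and compute and a shell command to move; the robot and the scene stay as the last step left them, time stands still between calls to the robot, and variables do not carry over. Pictures are saved under pics/ and viewed, at most 10 in all, crops included, and the job is handed in when it is done.

```bash
mkdir -p pics; ls; python3 - <<'E'
from workcell import arm,cams
import cv2
for n in("side","top"):
    i=cams.camera_info(n);print(n,i)
    cv2.imwrite(f"pics/{n}0.png",cams.grab_frame(n)[:,:,::-1])
print(arm.get_state())
E
```

```text
pics
side {'fx': 369.5797069618235, 'fy': 369.5797069618235, 'cx': 252.53165868967795, 'cy': 184.92725434133706, 'world_from_camera': array([[ 0.57326399, -0.58918503,  0.56941145,  1.1130533 ],
       [ 0.81928244,  0.42237411, -0.38778395, -0.39445715],
       [-0.01202816,  0.68881138,  0.72484082,  0.89502744],
       [ 0.        ,  0.        ,  0.        ,  1.        ]])}
top {'fx': 430.7606244982161, 'fy': 430.7606244982161, 'cx': 255.15778799186043, 'cy': 196.40283945325532, 'world_from_camera': array([[-0.12076939,  0.97059712, -0.20822102,  0.24425202],
       [-0.99267266, -0.1172435 ,  0.02923942,  0.03424748],
       [ 0.00396714,  0.21022655,  0.97764465,  1.28572256],
       [ 0.        ,  0.        ,  0.        ,  1.        ]])}
{'time_s': 0.1, 'joint_pos': array([-1.24400630e+00,  4.23739406e-01,  1.63060004e+00,  7.10624577e-06,
        1.08859645e+00, -1.90023855e-02]), 'joint_velocities': array([-0.00066755, -0.00176999, -0.00302063, -0.00091664,  0.00157928,
        0.00218093]), 'joint_efforts': array([ 1.62528486e-03, -5.45612025e+01, -2.74322999e+01,  6.45681471e-02,
        1.88533921e-02, -8.24635634e-06]), 'tcp_pos': array([ 0.21171399, -0.58755476,  0.24400035]), 'ee_rot': array([ 9.85090709e-01,  1.72034428e-01, -9.98410414e-05, -6.64165319e-04]), 'ft_force': array([ 0.77130452, -0.03855937,  0.40805628]), 'wrist_torque': array([-0.04761449,  0.02722678, -0.00956741]), 'finger_force': 0.0, 'gripper_width': 0.08765400089584348}
```

View pics/top0.png

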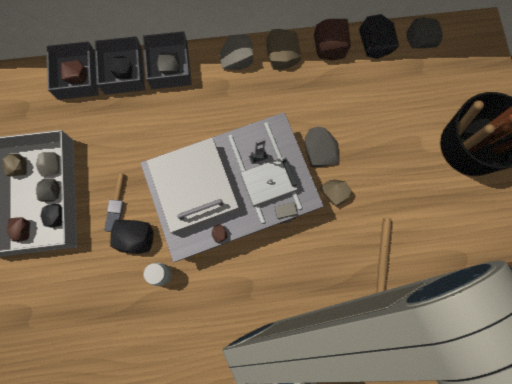

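View pics/side0.png

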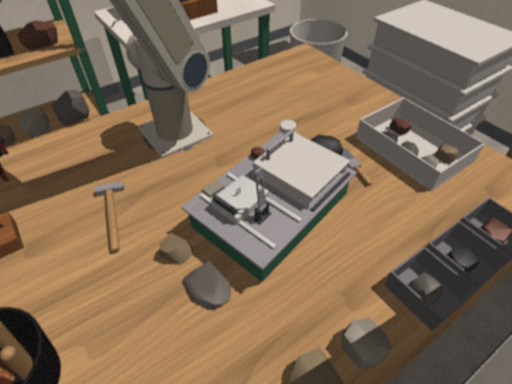

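The top view shows the deck corners at about (143,162), (281,116), (326,208) and (175,260), the hood bar near (201,211), and the latch near (260,155). In the side view the latch stands up from (262,213) to (258,172). I'll enlarge both views to get the pixels more exactly.

```bash
python3 - <<'E'
import cv2
a=cv2.imread("pics/top0.png")[110:265,135:335];b=cv2.imread("pics/side0.png")[115:280,180:365]
cv2.imwrite("pics/topc.png",cv2.resize(a,(800,600)[:1]+(620,),interpolation=cv2.INTER_CUBIC)[:600])
cv2.imwrite("pics/sidec.png",cv2.resize(b,None,fx=3.6,fy=3.6,interpolation=cv2.INTER_CUBIC))
E
```

```text
(no output)
```

View pics/topc.png

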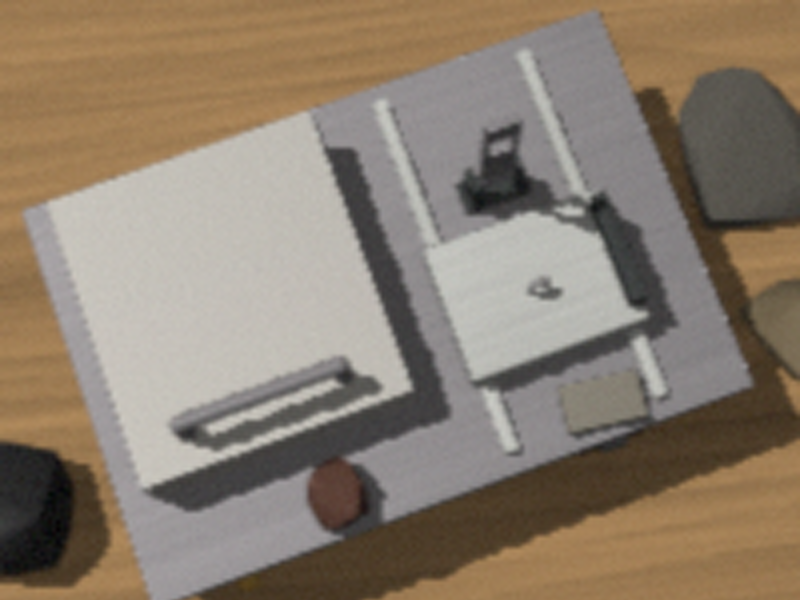

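View pics/sidec.png

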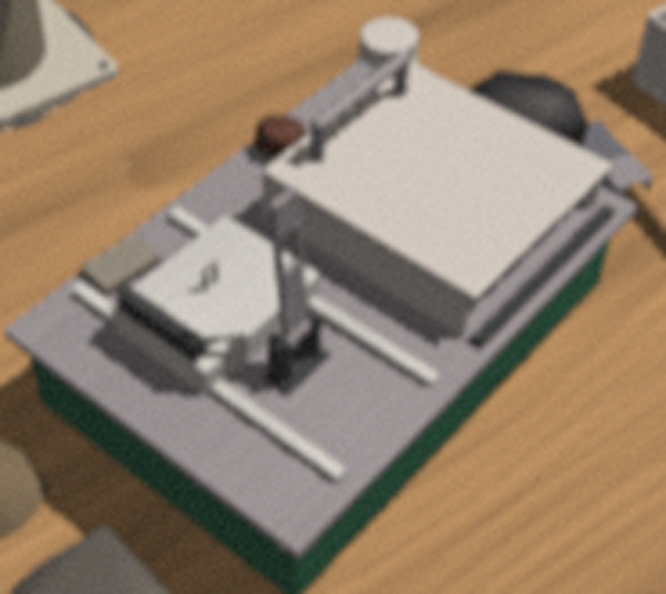

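```bash
cat > h.py <<'E'
import numpy as np
from workcell import arm,cams
from scipy.spatial.transform import Rotation as R
from scipy.optimize import least_squares
def proj(n,p):
    i=cams.camera_info(n);W=np.array(i["world_from_camera"]);c=(np.asarray(p)-W[:3,3])@W[:3,:3]
    return np.array([i["cx"]+i["fx"]*c[0]/-c[2],i["cy"]-i["fy"]*c[1]/-c[2]])
def saw(s,p): return np.r_[s[:2],0]+R.from_euler('z',s[2]).apply(np.array(p)/1000.)
E
python3 - <<'E'
from h import *
T=lambda u,v:np.array([135+u/4,110+v/4]);S=lambda u,v:np.array([180+u/3.6,115+v/3.6])
O=[("top",(150,220,110),T(25,212)),("top",(150,-220,110),T(600,12)),("top",(-150,-220,110),T(752,383)),("top",(-150,220,110),T(152,603)),
("top",(-80,5,162),T(412,390)),("top",(130,5,162),T(312,112)),("top",(-55,100,198),T(260,393)),
("side",(150,-220,110),S(300,553)),("side",(-150,-220,110),S(8,332)),("side",(150,220,110),S(634,205)),("side",(-55,100,198),S(359,93)),("side",(130,5,162),S(470,297)),("side",(-80,195,162),S(410,65))]
f=lambda s:np.concatenate([proj(n,saw(s,p))-q for n,p,q in O])
r=least_squares(f,[.5,0,0],loss='soft_l1');print(r.x,np.round(f(r.x).reshape(-1,2),1).tolist())
s=r.x;np.save("saw.npy",s)
tip=lambda a,d,t=0:(45-d*np.cos(a)+t*np.sin(a),-100,150+d*np.sin(a)+t*np.cos(a))
g=lambda a:np.r_[proj("top",saw(s,tip(a[0],132)))-T(503,127),proj("side",saw(s,tip(a[0],132)))-S(287,195)]
q=least_squares(g,[1.6]);print("latch",q.x,g(q.x))
for k,p in dict(piv=(45,-100,150),tip=tip(q.x[0],132),staple=(-40,-100,140),bar=(-55,100,198),hinge=(130,100,112)).items():print(k,saw(s,p).round(4))
E
```

```text
[0.53964358 0.06233597 0.23514347] [[-1.2, -1.4], [-0.5, -1.8], [0.6, 0.2], [-0.0, 0.8], [0.3, -0.6], [-0.8, -1.5], [-0.3, -0.3], [-2.0, -0.0], [-2.6, -1.0], [0.2, -0.1], [-0.3, -0.7], [0.6, -0.1], [-2.3, -2.0]]
latch [1.49189781] [ 0.16176697 -1.61251407 -1.95727167  0.23615742]
piv [ 0.6067 -0.0244  0.15  ]
tip [ 0.5966 -0.0269  0.2816]
staple [ 0.524  -0.0442  0.14  ]
bar [0.4629 0.1468 0.198 ]
hinge [0.6428 0.1899 0.112 ]
```

```bash
cat >> h.py <<'E'
def show(targets):
    "targets: (saw TCP mm, tool-x yaw relative to saw x, rad, tool down); prints rows"
    s=np.load("saw.npy");st=arm.get_state();R0=R.from_quat(st["ee_rot"]);p0=st["tcp_pos"]
    for p,y in targets:
        Rt=R.from_euler('z',s[2]+y)*R.from_euler('x',np.pi)
        print(np.round(p,0),np.r_[R0.inv().apply(saw(s,p)-p0)/.2,(R0.inv()*Rt).as_rotvec()/2/np.pi].round(3).tolist())
E
python3 - <<'E'
from h import *
s=np.load("saw.npy");R_=R.from_euler('z',-s[2]);p=arm.get_state()["tcp_pos"]
show([(R_.apply(p-np.r_[s[:2],0])*1000+[0,0,110],0),((110,-100,355),0)])
E
```

```text
[-470. -556.  354.] [0.0, -0.001, -0.55, -0.0, 0.0, 0.018]
[ 110 -100  355] [3.135, -1.944, -0.552, -0.0, 0.0, 0.018]
```

```bash
python3 -m pendant '[[[0,0,-0.55,0,0,0.018],[0,0,-0.55,0,0,0.018],[1,-0.6,-0.55,0,0,0.018],[1,-0.6,-0.55,0,0,0.018],[1,-0.6,-0.55,0,0,0.018],[1,-0.6,-0.55,0,0,0.018],[1,-0.6,-0.55,0,0,0.018]]]' -1
python3 -m pendant '[[[1,-0.6,0,0,0,0],[1,-0.6,0,0,0,0],[1,-0.6,0,0,0,0],[1,-0.6,0,0,0,0],[1,-0.6,0,0,0,0],[1,-0.6,0,0,0,0]]]'
python3 - <<'E'
from h import *
show([((110,-100,355),0)]);print(arm.get_state()["joint_pos"])
E
```

```text
time_s: 0.8
tcp_pos: [0.3606, -0.4048, 0.3546]
ee_rot: [0.993, 0.117, 0.0, -0.0]
ft_force: [-0.0, -0.4, 0.7]
gripper_width: 0.0352
finger_force: 0.0
time_s: 1.4
tcp_pos: [0.5285, -0.2414, 0.3541]
ee_rot: [0.993, 0.118, 0.0, -0.0]
ft_force: [0.0, -0.8, 0.2]
gripper_width: 0.0008
finger_force: 0.0
[ 110 -100  355] [0.96, -0.962, -0.003, -0.0, -0.0, 0.0]
[-4.49455970e-01  2.51388559e-01  1.61648208e+00  9.00070935e-04
  1.27419069e+00  8.84013057e-01]
```

```bash
python3 -m pendant '[[[0.96,-0.96,0,0,0,0],[0.96,-0.96,0,0,0,0],[0.96,-0.96,0,0,0,0],[0.96,-0.96,0,0,0,0],[0.96,-0.96,0,0,0,0],[0.96,-0.96,0,0,0,0],[0.96,-0.96,0,0,0,0],[0.96,-0.96,0,0,0,0]]]'
python3 - <<'E'
from h import *
T=[((110,-100,355),0),((100,-100,278),0)]
for a in np.linspace(1.6,-.06,14):
    d=108+19*(1.6-a)/1.6
    T.append(((45-d*np.cos(a)+3*np.sin(a)+10,-100,150+d*np.sin(a)+3*np.cos(a)+22),0))
show(T)
E
```

```text
time_s: 2.2
tcp_pos: [0.6682, -0.0143, 0.3541]
ee_rot: [0.993, 0.116, -0.001, 0.0]
ft_force: [0.0, 0.3, 0.5]
gripper_width: 0.0006
finger_force: 0.0
[ 110 -100  355] [0.014, -0.023, -0.004, 0.0, 0.0, -0.0]
[ 100 -100  278] [-0.035, -0.023, 0.381, 0.0, 0.0, -0.0]
[  61. -100.  280.] [-0.23, -0.022, 0.372, 0.0, 0.0, -0.0]
[  47. -100.  281.] [-0.299, -0.022, 0.365, 0.0, 0.0, -0.0]
[  33. -100.  281.] [-0.37, -0.022, 0.367, 0.0, 0.0, -0.0]
[  19. -100.  279.] [-0.441, -0.022, 0.378, 0.0, 0.0, -0.0]
[   5. -100.  274.] [-0.511, -0.021, 0.399, 0.0, 0.0, -0.0]
[  -9. -100.  269.] [-0.579, -0.021, 0.429, 0.0, 0.0, -0.0]
[ -21. -100.  261.] [-0.643, -0.021, 0.468, 0.0, 0.0, -0.0]
[ -33. -100.  251.] [-0.702, -0.021, 0.515, 0.0, 0.0, -0.0]
[ -44. -100.  240.] [-0.755, -0.021, 0.571, 0.0, 0.0, -0.0]
[ -53. -100.  228.] [-0.801, -0.021, 0.633, 0.0, 0.0, -0.0]
[ -61. -100.  214.] [-0.839, -0.021, 0.702, 0.0, 0.0, -0.0]
[ -67. -100.  199.] [-0.868, -0.021, 0.776, 0.0, 0.0, -0.0]
[ -71. -100.  184.] [-0.888, -0.021, 0.854, 0.0, 0.0, -0.0]
[ -73. -100.  167.] [-0.898, -0.021, 0.935, 0.0, 0.0, -0.0]
```

```bash
python3 -m pendant '[[[-0.03,-0.02,0.38,0,0,0],[-0.03,-0.02,0.38,0,0,0],[-0.23,-0.02,0.37,0,0,0],[-0.3,-0.02,0.365,0,0,0],[-0.37,-0.02,0.37,0,0,0],[-0.44,-0.02,0.38,0,0,0],[-0.51,-0.02,0.4,0,0,0],[-0.58,-0.02,0.43,0,0,0],[-0.64,-0.02,0.47,0,0,0],[-0.7,-0.02,0.515,0,0,0],[-0.755,-0.02,0.57,0,0,0],[-0.8,-0.02,0.63,0,0,0],[-0.84,-0.02,0.7,0,0,0],[-0.87,-0.02,0.775,0,0,0],[-0.89,-0.02,0.85,0,0,0],[-0.9,-0.02,0.91,0,0,0],[-0.9,-0.02,0.915,0,0,0],[-0.9,-0.02,0.915,0,0,0]]]'
python3 - <<'E'
from h import *
import cv2
a=cams.grab_frame("side")[115:280,180:365,::-1];cv2.imwrite("pics/s1.png",cv2.resize(a,None,fx=3.6,fy=3.6,interpolation=cv2.INTER_CUBIC))
show([((-73,-100,175),0)])
E
```

```text
time_s: 4.0
tcp_pos: [0.493, -0.0522, 0.1745]
ee_rot: [0.993, 0.116, 0.001, 0.001]
ft_force: [-9.8, -1.0, 25.3]
gripper_width: -0.0
finger_force: 12.7
[ -73 -100  175] [-0.005, -0.003, -0.003, 0.0, -0.0, -0.001]
```

View pics/s1.png

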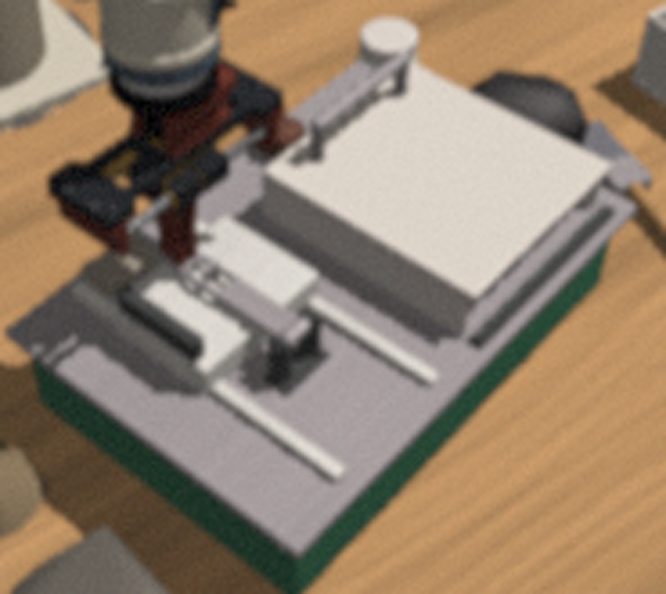

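The latch lies down, with the staple showing through the slot at about (205,268). Next I'll retract, turn 90° and move above the bar.

```bash
python3 - <<'E'
from h import *
show([((-73,-100,300),0),((-55,100,300),np.pi/2)])
E
```

```text
[ -73 -100  300] [-0.004, -0.002, -0.628, 0.0, -0.0, -0.001]
[-55 100 300] [0.083, -1.002, -0.629, 0.0, 0.0, -0.251]
```

```bash
python3 -m pendant '[[[0,0,-0.2,0,0,0],[0,0,-0.4,0,0,0],[0,0,-0.62,0,0,0],[0,0,-0.62,0,0,0],[0.08,-1,-0.62,0,0,-0.25],[0.08,-1,-0.62,0,0,-0.25],[0.08,-1,-0.62,0,0,-0.25],[0.08,-1,-0.62,0,0,-0.25],[0.08,-1,-0.62,0,0,-0.25],[0.08,-1,-0.62,0,0,-0.25],[0.08,-1,-0.62,0,0,-0.25],[0.08,-1,-0.62,0,0,-0.25],[0.08,-1,-0.62,0,0,-0.25],[0.08,-1,-0.62,0,0,-0.25],[0.08,-1,-0.62,0,0,-0.25],[0.08,-1,-0.62,0,0,-0.25],[0.08,-1,-0.62,0,0,-0.25]]]' 1
python3 - <<'E'
from h import *
import cv2
show([((-55,100,300),np.pi/2),((-55,100,201),np.pi/2)]);print(arm.get_state()["joint_pos"])
a=cams.grab_frame("side")[95:280,180:385,::-1];b=cams.grab_frame("top")[110:280,135:335,::-1]
f=lambda x:cv2.resize(x,(400,370),interpolation=cv2.INTER_CUBIC)
cv2.imwrite("pics/s2.png",cv2.hconcat([f(a),f(b)]))
E
```

```text
time_s: 5.75
tcp_pos: [0.4622, 0.1469, 0.2955]
ee_rot: [0.621, 0.784, 0.0, 0.0]
ft_force: [-0.3, -0.5, 0.0]
gripper_width: 0.0879
finger_force: 0.0
[-55 100 300] [-0.001, 0.003, -0.022, 0.0, 0.0, -0.001]
[-55 100 201] [-0.001, 0.003, 0.473, 0.0, 0.0, -0.001]
[ 2.83270318e-01  1.52510369e-01  1.88097618e+00 -7.72643015e-05
  1.10804710e+00  5.33801094e-02]
```

View pics/s2.png

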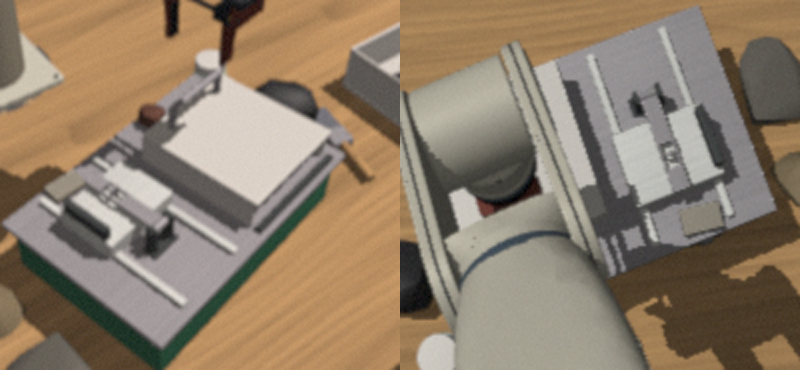

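The latch stays flat with the staple through its slot (left picture, about (108,195)). The open gripper is above the bar, so I'll descend and close.

```bash
python3 -m pendant '[[[0,0,0.2,0,0,0],[0,0,0.4,0,0,0],[0,0,0.47,0,0,0],[0,0,0.47,0,0,0],[0,0,0.47,0,0,0]]]'
python3 -m pendant '[[[0,0,0,0,0,0],[0,0,0,0,0,0],[0,0,0,0,0,0],[0,0,0,0,0,0],[0,0,0,0,0,0],[0,0,0,0,0,0],[0,0,0,0,0,0],[0,0,0,0,0,0],[0,0,0,0,0,0],[0,0,0,0,0,0]]]' -1
python3 - <<'E'
from h import *
r=np.hypot(185,86);p=np.arctan2(86,185)
for z in(0,):
  show([((130-r*np.cos(p+a),100,112+r*np.sin(p+a)+3),np.pi/2) for a in np.linspace(0,.873,15)])
E
```

```text
time_s: 6.35
tcp_pos: [0.4626, 0.1474, 0.2021]
ee_rot: [0.62, 0.784, 0.0, 0.0]
ft_force: [-0.5, 0.2, -0.3]
gripper_width: 0.0881
finger_force: 0.0
time_s: 7.35
tcp_pos: [0.4623, 0.1474, 0.2017]
ee_rot: [0.62, 0.784, 0.0, 0.0]
ft_force: [3.5, 1.3, -2.5]
gripper_width: 0.0116
finger_force: 27.0
[-55. 100. 201.] [-0.004, 0.002, 0.003, 0.0, 0.0, -0.0]
[-49. 100. 212.] [-0.004, 0.031, -0.054, 0.0, 0.0, -0.0]
[-43. 100. 223.] [-0.004, 0.063, -0.108, 0.0, 0.0, -0.0]
[-36. 100. 234.] [-0.003, 0.098, -0.161, 0.0, 0.0, -0.0]
[-28. 100. 244.] [-0.003, 0.137, -0.212, 0.0, 0.0, -0.0]
[-20. 100. 254.] [-0.003, 0.179, -0.26, 0.0, 0.0, -0.0]
[-11. 100. 263.] [-0.003, 0.223, -0.305, 0.0, 0.0, -0.0]
[ -1. 100. 271.] [-0.003, 0.271, -0.347, 0.0, 0.0, -0.0]
[  9. 100. 279.] [-0.003, 0.321, -0.387, 0.0, 0.0, -0.0]
[ 19. 100. 286.] [-0.003, 0.373, -0.423, 0.0, 0.0, -0.0]
[ 30. 100. 293.] [-0.003, 0.427, -0.456, 0.0, 0.0, -0.0]
[ 41. 100. 299.] [-0.003, 0.484, -0.485, 0.0, 0.0, -0.0]
[ 53. 100. 304.] [-0.002, 0.542, -0.511, 0.0, 0.0, -0.0]
[ 65. 100. 308.] [-0.002, 0.601, -0.533, 0.0, 0.0, -0.0]
[ 77. 100. 312.] [-0.002, 0.662, -0.552, 0.0, 0.0, -0.0]
```

```bash
python3 -m pendant '[[[0,0.03,-0.055,0,0,0],[0,0.06,-0.11,0,0,0],[0,0.1,-0.16,0,0,0],[0,0.135,-0.21,0,0,0],[0,0.18,-0.26,0,0,0],[0,0.22,-0.305,0,0,0],[0,0.27,-0.35,0,0,0],[0,0.32,-0.39,0,0,0],[0,0.37,-0.425,0,0,0],[0,0.37,-0.425,0,0,0]]]'
cat >> h.py <<'E'
def hood():
    s=np.load("saw.npy");p=arm.get_state()["tcp_pos"]-[0,0,.003]
    q=R.from_euler('z',-s[2]).apply(p-np.r_[s[:2],0])*1000-[130,100,112]
    print("bar rel hinge",q.round(1),"r",np.hypot(q[0],q[2]).round(1),"hood",np.arctan2(q[2],-q[0])-np.arctan2(86,185))
    r=np.hypot(185,86);p=np.arctan2(86,185)
    show([((130-r*np.cos(p+a),100,112+r*np.sin(p+a)+3),np.pi/2) for a in np.linspace(.561,.873,6)])
E
python3 - <<'E'
from h import *
hood()
E
```

```text
time_s: 8.35
tcp_pos: [0.5345, 0.1647, 0.2897]
ee_rot: [0.62, 0.784, -0.0, -0.0]
ft_force: [-10.2, -1.8, 10.3]
gripper_width: 0.0113
finger_force: 30.0
bar rel hinge [-111.2    0.8  174.7] r 207.1 hood 0.5689785247073287
[ 19. 100. 286.] [-0.004, 0.001, 0.017, -0.0, -0.0, -0.0]
[ 30. 100. 293.] [-0.004, 0.056, -0.016, -0.0, -0.0, -0.0]
[ 41. 100. 299.] [-0.003, 0.112, -0.045, -0.0, -0.0, -0.0]
[ 53. 100. 304.] [-0.003, 0.17, -0.071, -0.0, -0.0, -0.0]
[ 65. 100. 308.] [-0.003, 0.23, -0.093, -0.0, -0.0, -0.0]
[ 77. 100. 312.] [-0.003, 0.291, -0.112, -0.0, -0.0, -0.0]
```

The measured arc radius is about 3 mm larger than planned, and the reaction force points outward. I'll widen the rest of the arc to match.

```bash
python3 -m pendant '[[[0,0.02,-0.03,0,0,0],[0,0.05,-0.05,0,0,0],[0,0.08,-0.065,0,0,0],[0,0.11,-0.08,0,0,0],[0,0.14,-0.093,0,0,0],[0,0.17,-0.106,0,0,0],[0,0.2,-0.117,0,0,0],[0,0.23,-0.127,0,0,0],[0,0.26,-0.135,0,0,0],[0,0.285,-0.142,0,0,0],[0,0.285,-0.142,0,0,0],[0,0.285,-0.142,0,0,0],[0,0.285,-0.142,0,0,0],[0,0.285,-0.142,0,0,0]]]'
python3 - <<'E'
from h import *
import cv2
hood()
f=lambda x:cv2.resize(x,(400,370),interpolation=cv2.INTER_CUBIC)
a=cams.grab_frame("side")[65:280,150:385,::-1];b=cams.grab_frame("top")[110:280,135:335,::-1]
cv2.imwrite("pics/s3.png",cv2.hconcat([f(a),f(b)]))
E
```

```text
time_s: 9.75
tcp_pos: [0.5903, 0.1777, 0.3166]
ee_rot: [0.62, 0.784, 0.001, 0.001]
ft_force: [-3.4, 2.1, 5.1]
gripper_width: 0.0114
finger_force: 30.0
bar rel hinge [-53.9   0.4 201.6] r 208.6 hood 0.8745398710422727
[ 19. 100. 286.] [-0.003, -0.285, 0.151, 0.0, -0.0, -0.0]
[ 30. 100. 293.] [-0.003, -0.231, 0.118, 0.0, -0.0, -0.0]
[ 41. 100. 299.] [-0.003, -0.174, 0.089, 0.0, -0.0, -0.0]
[ 53. 100. 304.] [-0.002, -0.116, 0.063, 0.0, -0.0, -0.0]
[ 65. 100. 308.] [-0.002, -0.057, 0.041, 0.0, -0.0, -0.0]
[ 77. 100. 312.] [-0.002, 0.004, 0.023, 0.0, -0.0, -0.0]
```

View pics/s3.png

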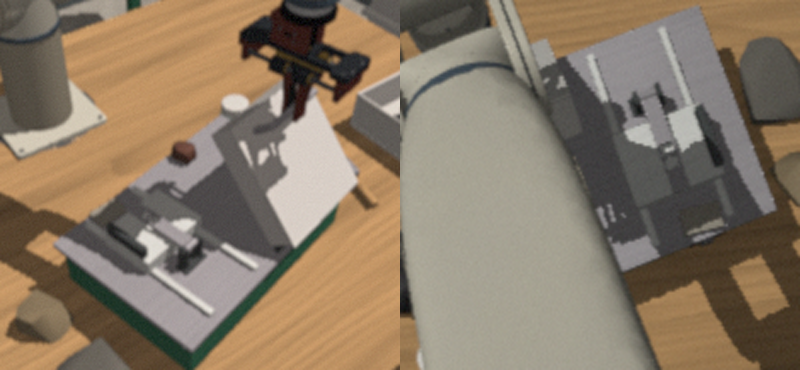

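The hood stands at about 50° held by the gripper, with the latch down and the stones in place. I'll let it settle briefly and hand it in.

```bash
python3 -m pendant '[[[0,0,0,0,0,0],[0,0,0,0,0,0],[0,0,0,0,0,0],[0,0,0,0,0,0],[0,0,0,0,0,0]]]' && python3 -c "
from h import *
hood();from workcell import sign_off;print(sign_off())"
```

```text
time_s: 10.35
tcp_pos: [0.5903, 0.1778, 0.3166]
ee_rot: [0.62, 0.784, 0.001, 0.001]
ft_force: [-3.4, 1.2, 5.7]
gripper_width: 0.011
finger_force: 30.0
bar rel hinge [-53.9   0.5 201.6] r 208.7 hood 0.8744736230965933
[ 19. 100. 286.] [-0.003, -0.285, 0.151, 0.0, -0.0, -0.0]
[ 30. 100. 293.] [-0.003, -0.231, 0.118, 0.0, -0.0, -0.0]
[ 41. 100. 299.] [-0.003, -0.174, 0.089, 0.0, -0.0, -0.0]
[ 53. 100. 304.] [-0.003, -0.116, 0.063, 0.0, -0.0, -0.0]
[ 65. 100. 308.] [-0.002, -0.056, 0.041, 0.0, -0.0, -0.0]
[ 77. 100. 312.] [-0.002, 0.004, 0.023, 0.0, -0.0, -0.0]
the job is handed in; nothing more can be done
None
```

I closed the latch onto its staple, then lifted the hood and handed in at 10.35 s with the gripper holding it steady at about 50° (0.874 rad, estimated from the gripper position); the sign-off gave no verdict.

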